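# Cock the spinnaker-pole end

## Task

Cock the spinnaker-pole end that is clamped on the plywood board: push its sprung piston back by the thumb tab, past the stop pin, and let it come forward again so that it latches on the dropped pin with the jaw open. Only push the tab, do not grip it, and leave everything else on the bench where it is.

Things in the scene. Friction and masses are not known exactly. Their poses are not given: they have to be found in the camera images.
- holder: spinnaker-pole end fitting clamped on a plywood board (420 x 220 x 18 mm), all fixed. Origin: on the bench (z = 0) under the board's middle. Its +x runs level from the jaw (x = -175 mm) along the slotted aluminium barrel (x = -62 to 80, top z = 122, slot 28 mm wide on top at y = 0) to the black pole's cut end (x = 190); z up. Nothing on it is higher than 157 mm.
- piston (a joint): sprung piston's travel along the holder's +x (m). 0: home, jaw closed (the start); hard stop at 0.085. The spring pushes it back to 0 with 5 N at 0, 9.5 N at 0.045, 13.5 N at 0.085. Once past 0.045 the stop pin drops in front of its shoulder; let go, it then comes forward only to 0.045 and stays latched there, jaw open.
- tab_face (a point): middle of the pushing face of the dark steel thumb tab that stands out of the barrel's slot and moves with the piston; on the face towards the jaw (holder's -x), at z = 140 mm: push it along the holder's +x. Tab: 22 mm wide (y), 16 mm thick (x), from the barrel's top z = 122 to z = 157. At piston 0 there is 53 mm free in front of it, up to the stop pin's boss.
- clamp_top (a point): middle of the top of the wooden clamp block round the pole (55 mm along x, 128 mm along y, top z = 133 mm, bolt heads to 147 mm), 157 mm behind the tab's face at the start
- stop_pin (a joint): how far the small sprung steel stop pin has dropped (m): 0 (within 0.001) while it rides on the piston, 0.007 when it has dropped in front of the piston's shoulder. It drops by itself.
- pin_head (a point): top of the stop pin's round head (18 mm across) on its boss on the nose of the fitting, 65 mm from the tab face towards the jaw; at z = 146 mm riding, 139 mm dropped. It needs no touching.
- bearing: loose roller bearing, steel ring 54 mm across, 14 mm high, lying on the board beside the barrel; origin at the centre of its underside
- pinion: loose steel pinion, 42 mm across, 26 mm high, standing on the board on the other side of the barrel; origin at the centre of its underside
- rubber_cone: loose black rubber cone, 64 mm across at the foot, 42 mm high, on the bench beside the board; origin at the centre of its underside
- tape_measure: loose yellow and black tape measure, 74 x 38 x 63 mm high, on the bench on the other side of the board; origin at the centre of its underside
- winch_drum: loose dark winch drum, 120 mm across, 112 mm high, standing on the bench to the side; origin at the centre of its underside
- spray_can: loose spray can, 58 mm across, 175 mm high, standing on the bench to the side; origin at the centre of its underside
- parts_cup: loose glass cup, 80 mm across, 95 mm high, standing on the bench to the side; origin at the centre of its underside
- screwdriver: loose screwdriver with an orange handle lying on the bench on the robot's right; origin at its underside

How it is judged:
At the end, for the whole second after the job is handed in: The piston rests latched on the stop pin: piston joint between 0.041 and 0.049 m and still (under 0.01 m/s), with the stop pin dropped (over 0.005 m) (value of joint piston between 0.041 and 0.049 m and value of joint stop_pin above 0.005 m and velocity of joint piston between -0.01 and 0.01 m/s); the robot touches nothing.
It fails at once if the thumb tab is gripped: pressed from two opposite sides at once (contact force between each of piston_c3, piston_c4 and the fingers above 1 N or contact force between each of piston_c2, piston_c5 and the fingers above 1 N).
It fails at once if another thing on the bench is lifted, carried or shoved more than 25 mm (distance of any of bearing, pinion, rubber_cone, tape_measure, winch_drum, spray_can, parts_cup, screwdriver from where it was at the start of the episode above 0.025 m).
It also fails if it takes over 38 s, if anything falls off the work surface, if the arm or the gripper's body presses on something with over 40 N, if the wrist force passes 120 N, or if a joint passes its speed limit or range.

## Robot

A 6-joint arm with a two-finger parallel gripper is mounted at the origin on the work surface. World frame = base frame: x ahead of the robot, y to its left, z up, the work surface at z = 0. Lengths are in m, angles in rad, forces in N, time in s.
With the tool pointing down it reaches from about 0.25 to 0.725 m from the base axis. Payload 4 kg.
Tool frame: the origin (TCP) lies midway between the tips of the shut fingers; the grasp point (between the pads) lies 19 mm behind it (env.pinch_z is the distance from the TCP to the grasp point, in m); z points along the fingers, y is the line along which they close (so a half turn about z gives the same grasp; the last joint's range is limited). The gripper opens to 85 mm and grips with 20 to 120 N. Pads are 22 mm wide; open, the fingers measure 114 mm over their backs; the gripper's body (76 mm by 85 mm) begins 54 mm behind the grasp point. The pads swing forward as they close: fully open they stand 13 mm farther back than shut.
Start: joints at [-1.249, 0.241, 0.005, 1.335, 0, 1.571], TCP at [0.158, -0.474, 0.231] pointing down, gripper open.
Joint ranges: [-2.72, 2.72], [-1.05, 1.87], [-1.09, 1.28], [-1.99, 2.15], [-1.42, 1.44], [-3.14, 3.14]. Speed limits (rad/s): [2.79, 2.79, 3.14, 3.14, 3.14, 3.14].

## Interface

Orientations are given as a unit quaternion [w, x, y, z].
In Python, from workcell import env gives the robot as it stands.
- The arm moves only by the shell command python3 -m jog 'ROWS' [OPENING] [FORCE]. ROWS is JSON, one flat list of numbers, 4 for each row, row after row: the shift along the world's x, y, z in cm, then the turn about the world's z in rad. In form: [tx, ty, tz, roll, tx, ty, tz, roll, ...]. A call has exactly 5 rows; each row is the pose to reach, as a shift and turn from the pose commanded when the call began; what a row does not reach only later rows make up. A row lasts 1/10 s, in which the tool goes at most 50 mm and 8.59 degrees, less where a joint would pass 70% of its speed; a pose out of reach is approached as far as the arm can. A call with a gripper value outside its range is refused whole. OPENING is the closure in counts, from 0 (fully open) to 255 (shut), set as the call begins (- or left out, the last holds). The fingers move at their own pace and stop on an object; FORCE is the grip in N (left out, the last holds). Time passes only in rows, so rows that repeat a pose let the fingers close, or fill a call up. It gives the time, the measured TCP pose, the force, the opening and the grip force at its end, in the units of the state.
- env.state(): the state, without advancing time (a new reading comes with each control period).
- env.get_image(name): name is "side" or "top"; returns (picture, depth): 400x640x3 uint8, red, green, blue; 400x640 float32, m along the optical axis (not along the pixel's ray), 0 where there is no reading.
- env.camera_info(name): a dict with "intrinsics" (3x3 intrinsics, pixels), "D" ([k1, k2, p1, p2, k3] as OpenCV has them; the pictures are not rectified), "R" (3x3) and "t" (3): a world point X has camera coordinates R X + t. Camera axes: x right, y down, z forward; pixel columns grow to the right and rows downward; lengths in m; the calibration is good to about 2 mm. A picture is of the moment at which its call begins. camera_info takes no time and is no camera call.
- env.finish_job(): hands the job in; it is judged then, once.
The state is a dict: "time_s": time; "joint_positions": joint angles; "qd": joint speeds; "effort": joint torques, N m; "position": TCP position; "tcp_rot": TCP orientation; "ft_force": force on the tool from outside, world axes, zero at the start; "moment": the same for the moment, N m; "width": finger opening in m; "grasp_force": force on a finger pad.
Only numpy, scipy, OpenCV 4.12 (cv2) and the standard library are available. Lean on these libraries where they do the work, as an engineer would, in place of code of your own. Each camera call takes 0.05 s, during which the arm holds its last target. There are 200 camera calls.

## Working session

There is one attempt and no reset: what is moved stays moved. The work goes in short steps, Python scripts to look and compute and a shell command to move; the robot and the scene stay as the last step left them, time stands still between calls to the robot, and variables do not carry over. Pictures are saved under pics/ and viewed, at most 10 in all, crops included, and the job is handed in when it is done.

```bash
mkdir -p pics; cat > h.py <<'E'
import numpy as np, cv2
from workcell import env
def grab(n,tag):
    im,d=env.get_image(n); cv2.imwrite(f'pics/{tag}.png',cv2.cvtColor(im,cv2.COLOR_RGB2BGR)); np.save(f'pics/{tag}.npy',d); return im,d
def ray(n,u,v,z):
    c=env.camera_info(n);K=np.array(c['intrinsics']);R=np.array(c['R']);t=np.array(c['t'])
    p=cv2.undistortPoints(np.array([[[u,v]]],float),K,np.array(c['D']))[0,0]
    C=-R.T@t; d=R.T@np.array([p[0],p[1],1]); return C+d*(z-C[2])/d[2]
def proj(n,X):
    c=env.camera_info(n);r=cv2.Rodrigues(np.array(c['R']))[0]
    return cv2.projectPoints(np.array([X],float),r,np.array(c['t']),np.array(c['intrinsics']),np.array(c['D']))[0].ravel()
E
python3 - <<'E'
from h import *
grab('top','t0');grab('side','s0')
for n in('top','side'):
    c=env.camera_info(n);print(n,-np.array(c['R']).T@c['t'],np.array(c['R'])[2])
s=env.state();print(s['position'],s['tcp_rot'],s['time_s'],s['width'],env.pinch_z)
E
```

```text
top [ 0.3792772  -0.01940489  1.355809  ] [ 1.32594072e-01  9.03963261e-04 -9.91170013e-01]
side [ 0.29917578 -0.98313596  0.95199758] [ 0.19765404  0.73664703 -0.64674882]
[ 0.1579759  -0.4738046   0.23052176] [-8.98226775e-04  9.87079127e-01  1.60230989e-01 -1.42947033e-04] 0.1 0.08531267260808131 0.0187
```

View pics/t0.png

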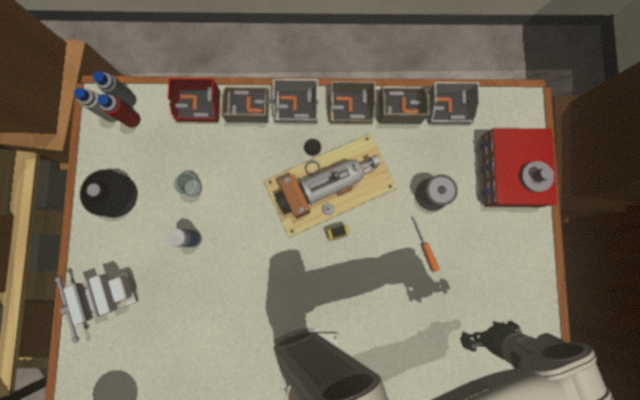

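View pics/s0.png

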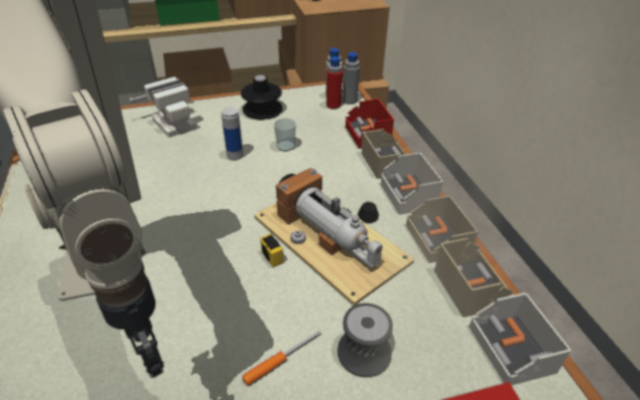

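The top view shows the board centred near (330,184), with the jaw at upper right (375,160) and the pole and clamp at lower left (290,195). The side view shows the tab near (336,207) and the boss near (360,235). Next I'll fit the board and enlarge both views.

```bash
python3 - <<'E'
from h import *
im=cv2.imread('pics/t0.png');hsv=cv2.cvtColor(im,cv2.COLOR_BGR2HSV)
m=cv2.inRange(hsv,(12,60,130),(28,200,255));m[:125]=0;m[245:]=0;m[:,:255]=0;m[:,405:]=0
pts=np.argwhere(m)[:,::-1]
cs,_=cv2.findContours(m,cv2.RETR_EXTERNAL,cv2.CHAIN_APPROX_NONE)
P=np.array([ray('top',u,v,.018)[:2] for c in cs if cv2.contourArea(c)>30 for u,v in c[:,0]],np.float32)
r=cv2.minAreaRect(P*1000);print(r)
box=cv2.boxPoints(r)/1000
ctr=np.array(r[0])/1000
e=[box[1]-box[0],box[2]-box[1]];e=max(e,key=np.linalg.norm);e/=np.linalg.norm(e)
if e[1]<0:e=-e   # +x holder toward image left = world +y
yaw=np.arctan2(e[1],e[0]);print(ctr,yaw)
ey=np.array([-e[1],e[0]])
H=lambda x,y,z:[*(ctr+x*e+y*ey),z]
crops=[]
for n,f,(x0,y0,w,h) in(('top','t0',(255,125,150,120)),('side','s0',(250,160,170,140))):
    i=cv2.imread(f'pics/{f}.png')[y0:y0+h,x0:x0+w];i=cv2.resize(i,None,fx=4,fy=4,interpolation=cv2.INTER_CUBIC)
    for X in((-62,0,122),(80,0,122),(-175,0,60),(190,0,90),(210,110,18),(-210,-110,18)):
        q=(proj(n,H(*[a/1000 for a in X]))-[x0,y0])*4+2
        cv2.circle(i,tuple(int(a) for a in q),3,(0,0,255),-1)
    cv2.imwrite(f'pics/{f}c.png',i)
E
```

```text
((604.6669921875, -63.247283935546875), (222.15826416015625, 420.6964111328125), 24.923139572143555)
[ 0.60466699 -0.06324728] 2.0057874
```

View pics/t0c.png

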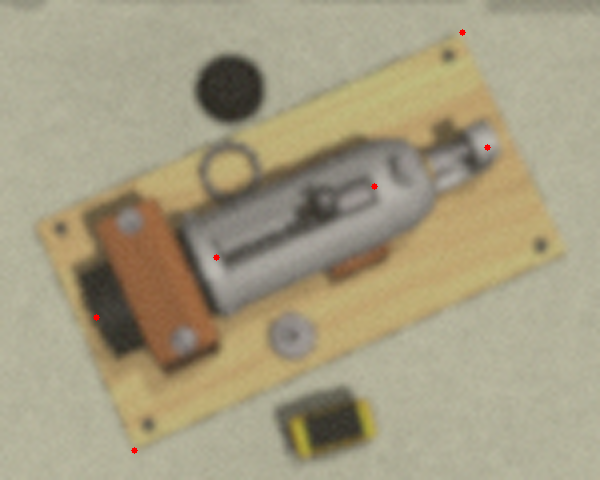

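View pics/s0c.png

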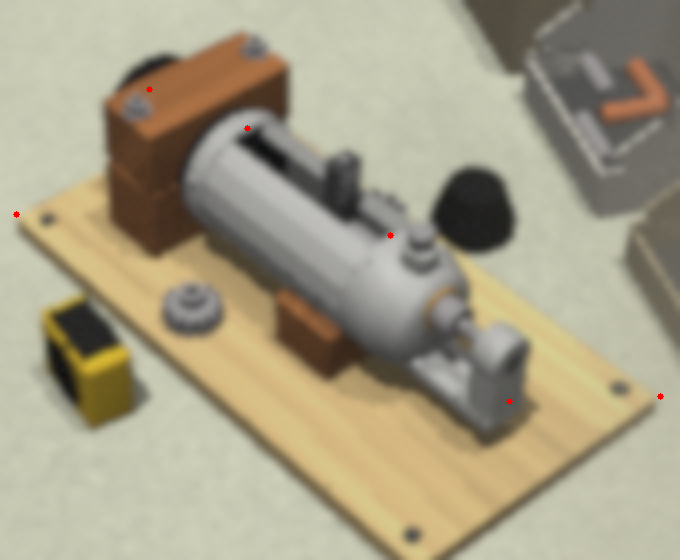

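The crops show the tab top at about (322,196) in the top crop and (344,158) in the side crop. The pin head is at about (400,168) and (421,235). The board axis lines up with the slot. I'll cast these into the holder frame.

```bash
cat >> h.py <<'E'
ctr=np.array([.6047,-.0632]);yaw=2.0058
e=np.array([np.cos(yaw),np.sin(yaw)]);ey=np.array([-e[1],e[0]])
def hold(X): d=np.array(X[:2])-ctr; return np.round([d@e*1000,d@ey*1000],1)
E
python3 - <<'E'
from h import *
for nm,n,u,v,z in(('tab','top',322,196,.157),('tab','side',344,158,.157),('pin','top',400,168,.146),('pin','side',421,232,.146),
  ('clamptop','top',155,282,.133),('clamptop','side',197,85,.133)):
    o=(255,125) if n=='top' else (250,160)
    X=ray(n,o[0]+(u-1.5)/4,o[1]+(v-1.5)/4,z);print(nm,n,X.round(4),hold(X))
s=env.state()
from scipy.spatial.transform import Rotation as Ro
q=s['tcp_rot'];M=Ro.from_quat([*q[1:],q[0]]).as_matrix();print(M.round(3)); print('e',e,ey)
# finger depth map check of tab height pts
c=env.camera_info('top')
E
```

```text
tab top [ 0.6149 -0.0755  0.157 ] [-15.4  -4.1]
tab side [ 0.6117 -0.0786  0.157 ] [-16.9   0.1]
pin top [ 0.6405 -0.1387  0.146 ] [-83.5  -0.6]
pin side [ 0.6406 -0.1473  0.146 ] [-91.4   2.8]
clamptop top [0.5481 0.0577 0.133 ] [133.5   0.4]
clamptop side [0.5466 0.0507 0.133 ] [127.8   4.7]
[[ 0.949  0.316 -0.001]
 [ 0.316 -0.949  0.002]
 [ 0.    -0.002 -1.   ]]
e [-0.42141373  0.90686849] [-0.90686849 -0.42141373]
```

The two views agree. The tab's pushing face is at holder x ≈ -24 mm, so I'll enter at x ≈ -50 mm, world (0.626, -0.109). The tool's y axis is already within 0.113 rad of the push line. I'll shut the gripper and cross at z = 0.231.

```bash
python3 -m jog '[3.9,3.0,0,0.03,7.8,6.1,0,0.06,11.7,9.1,0,0.09,15.6,12.2,0,0.113,19.5,15.2,0,0.113]' 255 60
python3 -m jog '[3.9,3.0,0,0,7.8,6.1,0,0,11.7,9.1,0,0,15.6,12.2,0,0,19.5,15.2,0,0]'
python3 -m jog '[3.9,3.0,0,0,7.8,6.1,0,0,7.8,6.1,0,0,7.8,6.1,0,0,7.8,6.1,0,0]'
python3 - <<'E'
from h import *
grab('top','t1');grab('side','s1')
s=env.state();print(s['time_s'],s['position'],hold(s['position']),s['width'],s['ft_force'])
g=np.array(s['position']);t=np.array([*(ctr-.05*e)]);print('to entry cm',(t-g[:2])*100)
a=cv2.resize(cv2.imread('pics/t1.png')[110:250,250:420],None,fx=2.35,fy=2.35,interpolation=3)
b=cv2.resize(cv2.imread('pics/s1.png')[110:250,270:440],None,fx=2.35,fy=2.35,interpolation=3)
cv2.imwrite('pics/c1.png',np.hstack([a,b]))
E
```

```text
time_s: 0.6
position: [0.3541, -0.3207, 0.231]
tcp_rot: [-0.0, 0.976, 0.216, -0.0]
ft_force: [1.1, -0.6, -0.7]
width: 0.0123
grasp_force: 0.0
time_s: 1.1
position: [0.5492, -0.1686, 0.2308]
tcp_rot: [-0.0, 0.976, 0.216, -0.0]
ft_force: [-0.1, -1.0, 0.6]
width: 0.0001
grasp_force: 0.0
time_s: 1.6
position: [0.6253, -0.1099, 0.2309]
tcp_rot: [-0.0, 0.977, 0.215, -0.001]
ft_force: [-0.4, 0.4, -0.0]
width: -0.0
grasp_force: 0.0
1.7 [ 0.62518149 -0.11052759  0.23174936] [-51.6   1.4] 8.962810919974564e-05 [ 0.01207749  0.30828448 -0.06524638]
to entry cm [0.05891965 0.19841687]
```

View pics/c1.png

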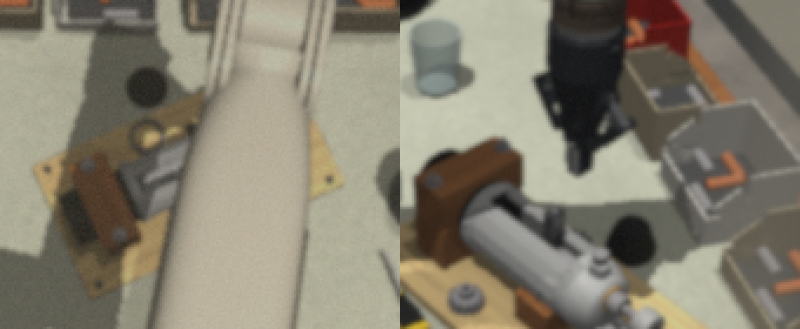

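The side crop shows the shut fingertips at (578,165), above the gap between the tab (555,215) and the pin head (600,257). Descending to z ≈ 0.135.

```bash
python3 -m jog '[0.1,0.1,-3,0,0.1,0.1,-6,0,0.1,0.1,-8,0,0.1,0.1,-9,0,0.1,0.1,-9.6,0]'
python3 -m jog '[0,0,0,0,0,0,0,0,0,0,0,0,0,0,0,0,0,0,0,0]'
python3 - <<'E'
from h import *
s=env.state();print(hold(s['position']),s['position'],s['ft_force'])
grab('side','s2');b=cv2.resize(cv2.imread('pics/s2.png')[130:270,270:440],None,fx=3.5,fy=3.5,interpolation=3)
cv2.imwrite('pics/c2.png',b)
E
```

```text
time_s: 2.2
position: [0.6263, -0.1092, 0.1351]
tcp_rot: [-0.0, 0.977, 0.215, -0.0]
ft_force: [0.5, 0.2, 0.9]
width: -0.0003
grasp_force: 0.0
time_s: 2.7
position: [0.6275, -0.1083, 0.1359]
tcp_rot: [0.0, 0.976, 0.216, 0.0]
ft_force: [1.1, 1.5, 0.6]
width: 0.0003
grasp_force: 0.0
[-50.5  -1.6] [ 0.62748321 -0.10831606  0.13591018] [1.0685881  1.49284472 0.57259464]
```

View pics/c2.png

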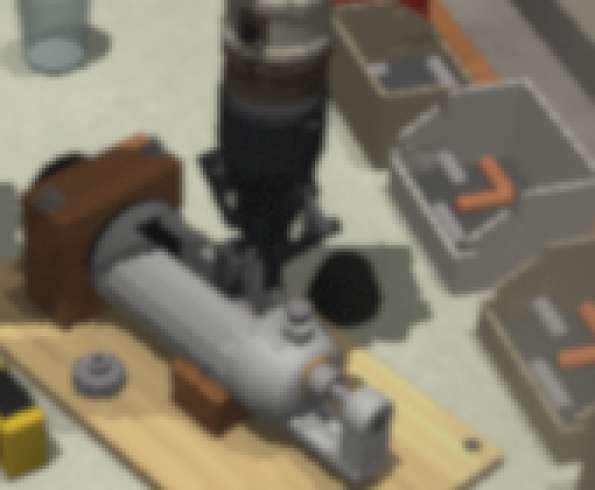

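The side crop shows the fingertip in the gap at about (268,280), between the tab (235,265) and the pin (298,315). Starting the push along the holder's +x.

```bash
python3 -m jog '[-0.17,0.36,0,0,-0.34,0.73,0,0,-0.51,1.09,0,0,-0.67,1.45,0,0,-0.84,1.81,0,0]'
python3 -m jog '[-0.17,0.36,0,0,-0.34,0.73,0,0,-0.51,1.09,0,0,-0.67,1.45,0,0,-0.84,1.81,0,0]'
python3 -c "
from h import *
s=env.state();print(hold(s['position']),s['ft_force']@e,s['ft_force'],s['width'])"
```

```text
time_s: 3.25
position: [0.62, -0.0931, 0.1354]
tcp_rot: [0.003, 0.977, 0.215, 0.001]
ft_force: [4.7, -8.1, -2.9]
width: 0.0001
grasp_force: 4.8
time_s: 3.75
position: [0.612, -0.0759, 0.1354]
tcp_rot: [0.004, 0.977, 0.214, 0.001]
ft_force: [3.7, -11.0, -4.6]
width: -0.0002
grasp_force: 5.8Traceback (most recent call last):
  File "<string>", line 3, in <module>
    s=env.state();print(hold(s['position']),s['ft_force']@e,s['ft_force'],s['width'])
                                            ~~~~~~~~~~~~~^~
ValueError: matmul: Input operand 1 has a mismatch in its core dimension 0, with gufunc signature (n?,k),(k,m?)->(n?,m?) (size 2 is different from 3)
```

Contact was made at TCP x ≈ -36 and the piston is about 22 mm back. Another 36 mm should bring it to about 58 mm, past the pin and short of the 85 mm stop.

```bash
python3 -m jog '[-0.17,0.36,0,0,-0.34,0.73,0,0,-0.51,1.09,0,0,-0.67,1.45,0,0,-0.84,1.81,0,0]'
python3 -m jog '[-0.15,0.33,0,0,-0.3,0.65,0,0,-0.46,0.98,0,0,-0.61,1.3,0,0,-0.76,1.63,0,0]'
python3 - <<'E'
from h import *
s=env.state();print(hold(s['position']),s['ft_force'])
grab('side','s3');b=cv2.resize(cv2.imread('pics/s3.png')[130:270,270:440],None,fx=3.5,fy=3.5,interpolation=3)
cv2.imwrite('pics/c3.png',b)
E
```

```text
time_s: 4.25
position: [0.6039, -0.0586, 0.1355]
tcp_rot: [0.005, 0.977, 0.214, 0.001]
ft_force: [6.1, -12.0, -3.8]
width: -0.0003
grasp_force: 6.8
time_s: 4.75
position: [0.5959, -0.0416, 0.1354]
tcp_rot: [0.004, 0.977, 0.214, 0.001]
ft_force: [5.3, -11.4, -2.4]
width: -0.0002
grasp_force: 5.9
[23.3 -1.2] [  5.26414884 -11.40280433  -2.44524613]
```

View pics/c3.png

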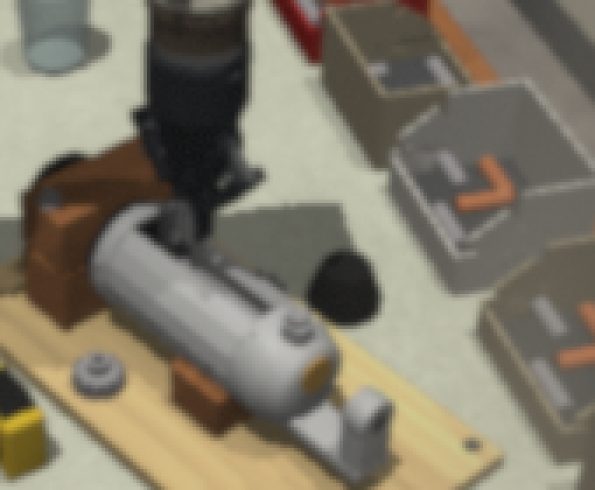

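The jaw is open and the pin head at (298,322) sits lower on its boss than before. I'll ease back, let it latch, and check that the force drops.

```bash
python3 -m jog '[0.17,-0.36,0,0,0.34,-0.73,0,0,0.51,-1.09,0,0,0.67,-1.45,0,0,0.84,-1.81,0,0]'
python3 -m jog '[0.17,-0.36,0,0,0.34,-0.73,0,0,0.51,-1.09,0,0,0.51,-1.09,0,0,0.51,-1.09,0,0]'
```

```text
time_s: 5.3
position: [0.6035, -0.0576, 0.1353]
tcp_rot: [0.002, 0.977, 0.215, 0.0]
ft_force: [-0.7, -0.5, 0.2]
width: 0.0002
grasp_force: 0.0
time_s: 5.8
position: [0.6078, -0.0665, 0.1353]
tcp_rot: [-0.0, 0.976, 0.216, -0.0]
ft_force: [-0.4, -0.0, -1.2]
width: 0.0
grasp_force: 0.0
```

The force went to zero, so the piston is held. I'll lift clear and look.

```bash
python3 -m jog '[0,0,2,0,0,0,5,0,0,0,9,0,0,0,12,0,0,0,12,0]'
python3 - <<'E'
from h import *
s=env.state();print(s['time_s'],hold(s['position']),s['ft_force'])
grab('side','s4');b=cv2.resize(cv2.imread('pics/s4.png')[130:270,230:420],None,fx=4,fy=4,interpolation=3)
cv2.imwrite('pics/c4.png',b)
E
```

```text
time_s: 6.3
position: [0.6103, -0.0667, 0.2612]
tcp_rot: [0.002, 0.976, 0.216, 0.005]
ft_force: [0.2, 0.2, 1.1]
width: -0.0002
grasp_force: 0.0
6.3 [-5.5 -3.6] [0.21150325 0.21560624 1.1005707 ]
```

View pics/c4.png

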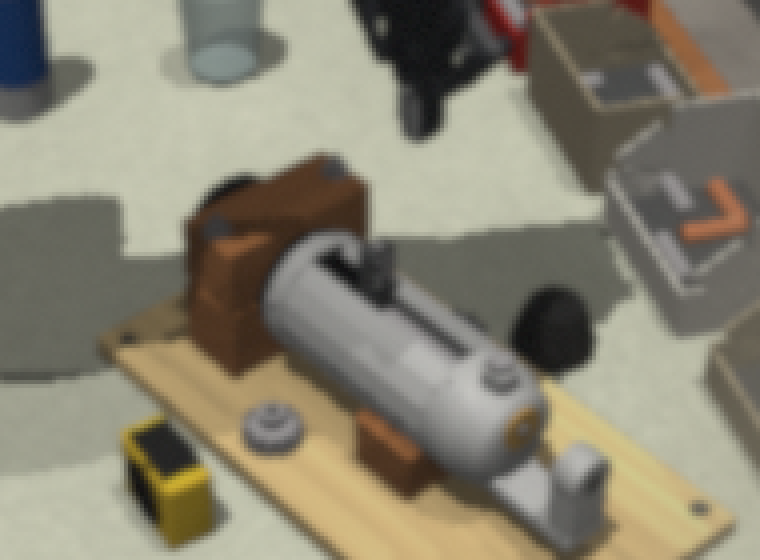

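The tab, at (378,272), has stayed back in the slot. The pin at (502,375) is dropped, the jaw is open and the gripper is clear. Handing in.

```bash
python3 -m jog '[0,0,0,0,0,0,0,0,0,0,0,0,0,0,0,0,0,0,0,0]' | head -1
python3 -c "
from workcell import env
print(env.finish_job())"
```

```text
time_s: 6.85
the job is handed in; nothing more can be done
None
```

I handed the job in at about 6.9 s: the last picture shows the piston held back with the stop pin dropped and the jaw open, and the robot clear. The hand-in gave no verdict.

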